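Find the heaviest charging case and hold it over the free pad

TASK

One of the three look-alike navy cases holds the battery pack: heft each in turn, from the robot's left to its right, lifting it a few centimetres straight up off its mat, keeping it there a moment, and setting it back upright where it stood, without dropping it (the last one need not go back if it is the heaviest). Then take the heaviest and hold it upright, still and centred at least 10 cm above the charging pad that has no flashlight on it, so I can inspect its underside: finish while still holding it up, not putting it down. The two lighter cases must be back standing in their places, and the flashlight, dish, ear-tip holder and organizer left where they are.

Things in the scene. Friction and masses are not known exactly. Their poses are not given: they have to be found in the camera images.
- case_a: one of three identical closed navy plastic cases, an upright cylinder 56 mm in diameter and 54 mm tall with a twist lid (tightly shut, stays on); origin at the centre of its underside, z up. It stands on one of the three mats, any of the three on any mat. It weighs between 0.10 and 0.53 kg; they look alike, but the heaviest of the three is at least 0.14 kg heavier than either of the others
- case_b: one of three identical closed navy plastic cases, an upright cylinder 56 mm in diameter and 54 mm tall with a twist lid (tightly shut, stays on); origin at the centre of its underside, z up. It stands on one of the three mats, any of the three on any mat. It weighs between 0.10 and 0.53 kg; they look alike, but the heaviest of the three is at least 0.14 kg heavier than either of the others
- case_c: one of three identical closed navy plastic cases, an upright cylinder 56 mm in diameter and 54 mm tall with a twist lid (tightly shut, stays on); origin at the centre of its underside, z up. It stands on one of the three mats, any of the three on any mat. It weighs between 0.10 and 0.53 kg; they look alike, but the heaviest of the three is at least 0.14 kg heavier than either of the others
- mat_left (a point): centre of the top face of the leftmost of the three square grey mats (90 mm square, top 8 mm above the shelf) on the fixed white strip (left as the robot sees it, the largest y); mats are 130 mm apart and a case stands within about 10 mm of each mat's centre
- mat_middle (a point): centre of the top face of the middle of the three square grey mats (90 mm square, top 8 mm above the shelf) on the fixed white strip; mats are 130 mm apart and a case stands within about 10 mm of each mat's centre
- mat_right (a point): centre of the top face of the rightmost of the three square grey mats (90 mm square, top 8 mm above the shelf) on the fixed white strip (right as the robot sees it, the smallest y); mats are 130 mm apart and a case stands within about 10 mm of each mat's centre
- strip: fixed white strip, 110 mm x 380 mm, 4 mm thick, carrying the three grey mats (8 mm high in all) in a row along its own y axis, turned at most about 12 degrees from the world y axis; origin at the centre of its underside
- pad_1: one of two identical fixed round white charging pads with a dark disc on top, 84 mm in diameter, 8 mm thick, beyond the mats, one to the left and one to the right; origin at the centre of its underside. At the start the flashlight stands on one of the two pads, either of them; the other is free
- pad_2: one of two identical fixed round white charging pads with a dark disc on top, 84 mm in diameter, 8 mm thick, beyond the mats, one to the left and one to the right; origin at the centre of its underside. At the start the flashlight stands on one of the two pads, either of them; the other is free
- flashlight: aluminium flashlight, 36 mm in diameter at its foot and 91 mm tall, standing upright on one of the two charging pads, a rubber press button on top; origin at the centre of its underside; leave it alone
- dish: loose white ceramic dish, 110 mm across and 28 mm high, off to the left; origin at the centre of its underside; leave it alone
- tip_holder: loose wooden ear-tip holder, a block 50 x 90 mm with three pegs, 43 mm high in all, beyond the pads; origin at the centre of its underside; leave it alone
- organizer: clear acrylic three-tier organizer, 130 x 160 mm and 135 mm high, off to the right; origin at the centre of its underside; leave it alone
Mind the look-alikes: they are no part of the job. What is shaped like the case_a but yellow is not meant.

How it is judged (in metres and radians):
On the way, in this order (a step that is already met when the one before it is completed fails the run):
1. the case on the left mat has been lifted by the fingers above its mat and kept there for 0.3 s, the other two standing in their places (((height (world z) of case_a above 0.03 m and horizontal distance between case_a and mat_left below 0.05 m and contact force between the fingers and case_a above 0.5 N and distance of each of case_b, case_c from where it was at the start of the episode below 0.03 m) or (height (world z) of case_b above 0.03 m and horizontal distance between case_b and mat_left below 0.05 m and contact force between the fingers and case_b above 0.5 N and distance of each of case_a, case_c from where it was at the start of the episode below 0.03 m) or (height (world z) of case_c above 0.03 m and horizontal distance between case_c and mat_left below 0.05 m and contact force between the fingers and case_c above 0.5 N and distance of each of case_a, case_b from where it was at the start of the episode below 0.03 m))), for 0.3 s.
2. the case on the middle mat has been lifted by the fingers above its mat and kept there for 0.3 s, the other two standing in their places (((height (world z) of case_a above 0.03 m and horizontal distance between case_a and mat_middle below 0.05 m and contact force between the fingers and case_a above 0.5 N and distance of each of case_b, case_c from where it was at the start of the episode below 0.03 m) or (height (world z) of case_b above 0.03 m and horizontal distance between case_b and mat_middle below 0.05 m and contact force between the fingers and case_b above 0.5 N and distance of each of case_a, case_c from where it was at the start of the episode below 0.03 m) or (height (world z) of case_c above 0.03 m and horizontal distance between case_c and mat_middle below 0.05 m and contact force between the fingers and case_c above 0.5 N and distance of each of case_a, case_b from where it was at the start of the episode below 0.03 m))), for 0.3 s.
3. the case on the right mat has been lifted by the fingers above its mat and kept there for 0.3 s, the other two standing in their places (((height (world z) of case_a above 0.03 m and horizontal distance between case_a and mat_right below 0.05 m and contact force between the fingers and case_a above 0.5 N and distance of each of case_b, case_c from where it was at the start of the episode below 0.03 m) or (height (world z) of case_b above 0.03 m and horizontal distance between case_b and mat_right below 0.05 m and contact force between the fingers and case_b above 0.5 N and distance of each of case_a, case_c from where it was at the start of the episode below 0.03 m) or (height (world z) of case_c above 0.03 m and horizontal distance between case_c and mat_right below 0.05 m and contact force between the fingers and case_c above 0.5 N and distance of each of case_a, case_b from where it was at the start of the episode below 0.03 m))), for 0.3 s.
At the end, for the whole second after the job is handed in: heaviest case in the fingers, over 80 mm above the shelf, within 40 mm of the free pad's axis, tilt under 0.3 rad, below 40 mm/s, touching no other object; lighter ones (each presses on the strip with under 3 N) upright, at rest and, like all bystanders, within 30 mm of their starts (((height (world z) of case_a above 0.08 m and angle between case_a's own z axis and vertical below 0.3 rad and linear speed of case_a below 0.04 m/s and contact force between the fingers and case_a above 0.5 N and ((horizontal distance between flashlight and pad_1 below 0.035 m and horizontal distance between case_a and pad_2 below 0.04 m) or (horizontal distance between flashlight and pad_2 below 0.035 m and horizontal distance between case_a and pad_1 below 0.04 m)) and contact force between case_a and flashlight below 0.1 N and distance of each of case_b, case_c from where it was at the start of the episode below 0.03 m and angle between each of case_b, case_c's own z axis and vertical below 0.1 rad and linear speed of each of case_b, case_c below 0.02 m/s and contact force between case_a and case_b below 0.1 N and contact force between case_b and strip between 0.3 and 3 N and contact force between case_a and case_c below 0.1 N and contact force between case_c and strip between 0.3 and 3 N) or (height (world z) of case_b above 0.08 m and angle between case_b's own z axis and vertical below 0.3 rad and linear speed of case_b below 0.04 m/s and contact force between the fingers and case_b above 0.5 N and ((horizontal distance between flashlight and pad_1 below 0.035 m and horizontal distance between case_b and pad_2 below 0.04 m) or (horizontal distance between flashlight and pad_2 below 0.035 m and horizontal distance between case_b and pad_1 below 0.04 m)) and contact force between case_b and flashlight below 0.1 N and distance of each of case_a, case_c from where it was at the start of the episode below 0.03 m and angle between each of case_a, case_c's own z axis and vertical below 0.1 rad and linear speed of each of case_a, case_c below 0.02 m/s and contact force between case_b and case_a below 0.1 N and contact force between case_a and strip between 0.3 and 3 N and contact force between case_b and case_c below 0.1 N and contact force between case_c and strip between 0.3 and 3 N) or (height (world z) of case_c above 0.08 m and angle between case_c's own z axis and vertical below 0.3 rad and linear speed of case_c below 0.04 m/s and contact force between the fingers and case_c above 0.5 N and ((horizontal distance between flashlight and pad_1 below 0.035 m and horizontal distance between case_c and pad_2 below 0.04 m) or (horizontal distance between flashlight and pad_2 below 0.035 m and horizontal distance between case_c and pad_1 below 0.04 m)) and contact force between case_c and flashlight below 0.1 N and distance of each of case_a, case_b from where it was at the start of the episode below 0.03 m and angle between each of case_a, case_b's own z axis and vertical below 0.1 rad and linear speed of each of case_a, case_b below 0.02 m/s and contact force between case_c and case_a below 0.1 N and contact force between case_a and strip between 0.3 and 3 N and contact force between case_c and case_b below 0.1 N and contact force between case_b and strip between 0.3 and 3 N)) and distance of each of flashlight, dish, tip_holder, organizer from where it was at the start of the episode below 0.03 m); the arm keeps its last pose, push and grip.
It fails at once if a case is tipped by more than 0.5 rad (angle between any of case_a, case_b, case_c's own z axis and vertical above 0.5 rad).
It fails at once if a case is dropped (falls faster than 0.6 m/s out of the fingers) ((linear speed of case_a above 0.6 m/s and contact force between the fingers and case_a below 0.1 N) or (linear speed of case_b above 0.6 m/s and contact force between the fingers and case_b below 0.1 N) or (linear speed of case_c above 0.6 m/s and contact force between the fingers and case_c below 0.1 N)).
It fails at once if the flashlight, dish, ear-tip holder or organizer is shifted by more than 30 mm or the flashlight is knocked over (distance of any of flashlight, dish, tip_holder, organizer from where it was at the start of the episode above 0.03 m or angle between flashlight's own z axis and vertical above 0.4 rad).
It also fails if it takes over 72 s, if anything falls off the work surface, if the arm or the gripper's body presses on something with over 40 N, if the wrist force passes 120 N, or if a joint passes its speed limit or range.

ROBOT

A 7-joint arm with a two-finger parallel gripper is mounted at the origin on the work surface. World frame = base frame: x ahead of the robot, y to its left, z up, the work surface at z = 0. Lengths are in mm, angles in rad, forces in N, time in s.
With the tool pointing down it reaches from about 425 to 875 mm from the base axis. Payload 9.9 kg.
Tool frame: the origin (TCP) lies midway between the tips of the shut fingers; the grasp point (between the pads) lies 19 mm behind it; z points along the fingers, x is the direction in which the jaws open and shut, and the axes are right-handed (so a half turn about z gives the same grasp; the last joint's range is limited). The gripper opens to 85 mm and grips with 20 to 120 N. Pads are 22 mm wide; open, the fingers measure 114 mm over their backs; the gripper's body (76 mm by 85 mm) begins 54 mm behind the grasp point. The pads swing forward as they close: fully open they stand 13 mm farther back than shut.
Start: joints at [1.156, 0.576, 0.025, 1.437, -0.015, 1.129, -0.057], TCP at [219.244, -638.404, 193.389] pointing down, gripper open.
Joint ranges: [-2.76, 2.76], [-0.34, 2.15], [-1.52, 1.57], [0.19, 2.46], [-1.09, 4.23], [0.17, 1.99], [-2.82, 2.82]. Speed limits (rad/s): [2.22, 2.22, 3.01, 3.01, 3.14, 3.14, 3.14].

INTERFACE

Orientations are given as a unit quaternion [w, x, y, z].
In Python, from rig import env, telemetry, cams, ticket gives the robot as it stands. Calls block until the motion is done:
- env.move_to(position, orientation): joint-space move of the TCP to a pose.
- env.servo_line(position, frame=None, v=150, threshold=None): straight line of the TCP; frame=None keeps the orientation; v is the mean speed in mm/s. With threshold (N) it stops when the force on the tool has changed by that much, and returns True; else False.
- env.goto_joints(angles): joint-space move.
- env.release() and env.clamp(): open the fingers fully, or close them until they stop; the grip force is fixed at half the most.
- env.wait(seconds).
- env.inverse_kinematics(position, orientation): joint angles nearest the present ones, or None.
- telemetry.state(): the state.
- cams.grab_frame(name): name is "scene" or "top" or "wrist"; returns (picture, depth): 420x560x3 uint8, red, green, blue; 420x560 float32, mm along the optical axis (not along the pixel's ray), 0 where there is no reading.
- cams.calibration(name): a dict with "fovy" (degrees; the focal length in pixels is half the picture's height over the tangent of half this angle, whatever the lens; pixels are square), "cx", "cy" (the principal point, pixels), "k1" (the pictures are not rectified: a ray, as slopes to the right and down, at radius r is drawn at 1 + k1 r^2 times it, then the intrinsics apply), "rvec" (rotation vector, rad) and "tvec" (3), from world to camera coordinates, as OpenCV has them. Camera axes: x right, y down, z forward; pixel columns grow to the right and rows downward; lengths in mm; the calibration is good to about 2 mm. A picture is of the moment at which its call begins: read the wrist's pose just before it. calibration takes no time and is no camera call; for the wrist camera it gives the pose at the moment of the call.
A pose or a line that the arm cannot do raises env.MotionError and nothing moves.
- ticket.sign_off(): hands the job in, once; it reports no verdict.
The state is a dict: "t": time; "joint_positions": joint angles; "joint_velocities": joint speeds; "effort": joint torques, N m; "ee_pos": TCP position; "tcp_rot": TCP orientation; "contact_force": force on the tool from outside, world axes, zero at the start; "moment": the same for the moment, N m; "opening": finger opening in mm.
Only numpy, scipy, OpenCV 4.12 (cv2) and the standard library are available. Lean on these libraries where they do the work, as an engineer would, in place of code of your own. Each camera call takes 0.05 s, during which the arm holds its last target.

## Working session

There is one attempt and no reset: what is moved stays moved. The work goes in short steps, each a Python script; the robot and the scene stay as the last script left them, time stands still between calls to the robot, and variables do not carry over. Pictures are saved under pics/ and viewed, and the job is handed in when it is done.

```bash
ls; mkdir -p pics
python3 - <<'E'
from rig import env, telemetry, cams, ticket
import cv2,numpy as np
print(telemetry.state())
for n in ("scene","top"):
    p,d=cams.grab_frame(n); np.savez(f"pics/{n}0.npz",p=p,d=d,**{k:np.array(v) for k,v in cams.calibration(n).items()})
    cv2.imwrite(f"pics/{n}0.png",p[:,:,::-1]); print(cams.calibration(n))
E
```

```text
pics
{'t': 0.0, 'joint_positions': array([ 1.15617322,  0.57651972,  0.0248224 ,  1.43792468, -0.01499781,
        1.12898709, -0.05647465]), 'joint_velocities': array([ 0.00298502,  0.00031743,  0.00011263, -0.00094777, -0.00114665,
        0.001214  , -0.00136597]), 'effort': array([ 7.52434935e-04, -7.65748644e+01,  2.25095250e+00, -2.85969383e+01,
        1.53801742e-02,  1.23614570e-02,  5.28036912e-05]), 'ee_pos': array([ 219.09914692, -637.90158182,  192.54466525]), 'tcp_rot': array([-4.49070598e-04,  8.13908720e-01, -5.80992179e-01, -6.94834226e-04]), 'contact_force': array([-0.80560123,  1.19526133, -0.4730888 ]), 'moment': array([ 0.01148226, -0.0095971 , -0.01443607]), 'opening': 85.2359491206537}
{'fovy': 49.2179147445706, 'cx': 275.4576642590146, 'cy': 209.88285179738116, 'k1': -0.027705063465310053, 'rvec': array([ 1.6783442 ,  1.54503379, -0.83538848]), 'tvec': array([ -32.4736815 , -311.48196251, 1753.52275141])}
{'fovy': 45.50461855100108, 'cx': 282.2744790768337, 'cy': 205.3198405397999, 'k1': 0.005714132370043748, 'rvec': array([ 2.12032568, -2.16212325,  0.12782758]), 'tvec': array([  -7.24169117,  606.1099983 , 1325.96974759])}
```

View pics/top0.png

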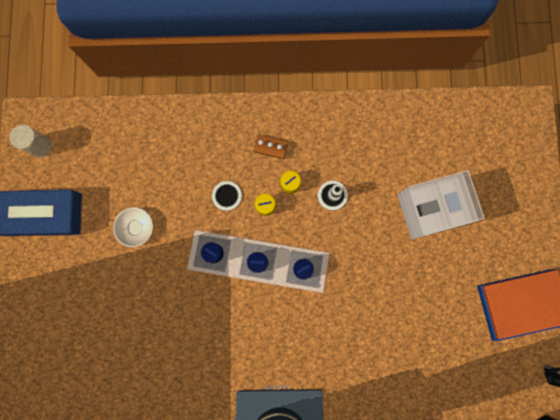

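View pics/scene0.png

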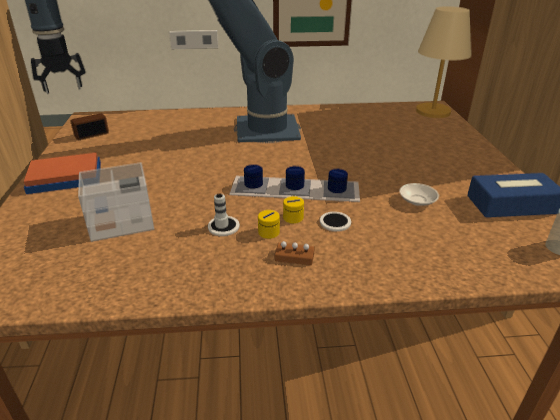

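The top view has three navy cases on grey mats at about (212,252), (258,262) and (303,268), which are the targets. The two yellow look-alikes at (290,181) and (265,204) are not meant. The pad at (227,195) is free; the flashlight stands on the pad at (333,195). Next I'll measure these and enlarge a crop.

```bash
cat > h.py <<'E'
import cv2,numpy as np
def K(c,h=420):
    f=h/2/np.tan(np.radians(float(c['fovy']))/2); return np.array([[f,0,float(c['cx'])],[0,f,float(c['cy'])],[0,0,1]])
def D(c): return np.array([float(c['k1']),0,0,0,0])
def Rt(c): return cv2.Rodrigues(np.array(c['rvec'],float))[0],np.array(c['tvec'],float)
def rays(uv,c):
    n=cv2.undistortPoints(np.array(uv,float).reshape(-1,1,2),K(c),D(c)).reshape(-1,2)
    R,t=Rt(c); return -R.T@t,(np.c_[n,np.ones(len(n))])@R
def onplane(uv,c,z):
    o,d=rays(uv,c); return o+d*((z-o[2])/d[:,2])[:,None]
def cloud(d,c):
    v,u=np.mgrid[:d.shape[0],:d.shape[1]]
    o,r=rays(np.c_[u.ravel(),v.ravel()],c)
    return (o+r*d.reshape(-1,1)).reshape(*d.shape,3)
E
python3 - <<'E'
import numpy as np,cv2
from h import *
for n in("top","scene"):
    c=np.load(f"pics/{n}0.npz");p,d=c['p'],c['d']
    P=cloud(d,c); hsv=cv2.cvtColor(p,cv2.COLOR_RGB2HSV)
    print(n,"cam",-Rt(c)[0].T@Rt(c)[1])
    def rep(nm,m,z,lo=25,hi=3000):
        k,l,s,ce=cv2.connectedComponentsWithStats(m.astype(np.uint8))
        for i in range(1,k):
            if lo<s[i,4]<hi:
                q=P[l==i]; q2=q[:, :]
                cnt=cv2.findContours((l==i).astype(np.uint8),0,2)[0][0]
                print(nm,"px",ce[i].round(1),s[i,4],"plane",onplane([ce[i]],c,z)[0].round(1),"cloud med",np.median(q,0).round(1),"ext",(np.percentile(q,97,axis=0)-np.percentile(q,3,axis=0)).round(0))
    roi=(P[...,0]>350)&(P[...,0]<900)&(abs(P[...,1])<320)
    navy=roi&(hsv[...,0]>108)&(hsv[...,0]<135)&(hsv[...,1]>140)
    rep("navy",navy,62); rep("navytop",navy&(P[...,2]>54),62)
    yel=roi&(hsv[...,0]>22)&(hsv[...,0]<34)&(hsv[...,1]>180)&(hsv[...,2]>120)
    rep("yelTop",yel&(P[...,2]>42),54)
    dark=roi&(p.max(2)<45)&(P[...,2]<25)
    rep("dark",dark,8)
    white=roi&(hsv[...,1]<50)&(p.min(2)>130)
    rep("white",white,8)
    rep("high>75",roi&(P[...,2]>75),91)
c=np.load("pics/top0.npz");cv2.imwrite("pics/crop0.png",cv2.resize(c['p'][150:310,170:370,::-1],None,fx=4,fy=3.75,interpolation=2))
E
```

```text
top cam [ 417.71352357  -42.63628061 1396.17875054]
navy px [211.6 252.3] 314 plane [480.6 171.2  62. ] cloud med [481.2 171.2  61.6] ext [44. 46. 11.]
navy px [257. 262.] 288 plane [452.9  50.3  62. ] cloud med [452.8  50.3  61.4] ext [42. 43. 10.]
navy px [303.1 268.6] 277 plane [433.2 -71.4  62. ] cloud med [432.5 -71.2  62.3] ext [41. 42.  9.]
navytop px [211.3 252.3] 306 plane [480.7 171.8  62. ] cloud med [481.2 172.2  61.7] ext [45. 46. 10.]
navytop px [257. 262.] 288 plane [452.9  50.3  62. ] cloud med [452.8  50.3  61.4] ext [42. 43. 10.]
navytop px [303.1 268.6] 277 plane [433.2 -71.4  62. ] cloud med [432.5 -71.2  62.3] ext [41. 42.  9.]
yelTop px [290.4 180.7] 298 plane [671.4 -42.8  54. ] cloud med [670.9 -42.1  53.5] ext [48. 47. 12.]
yelTop px [264.8 203.6] 296 plane [609.9  28.1  54. ] cloud med [608.8  27.6  53.2] ext [48. 49. 11.]
dark px [226.2 195.2] 329 plane [642.6 138.8   8. ] cloud med [642.9 139.2   8.2] ext [51. 51. 12.]
dark px [329.7 196.9] 135 plane [ 631.7 -151.9    8. ] cloud med [ 627.9 -146.5    7.8] ext [51. 53. 12.]
white px [332.2 195. ] 297 plane 
[... 1369 characters left out ...]
4] 75 plane [457.5  50.4   8. ] cloud med [474.   47.9  17.5] ext [21. 47. 14.]
dark px [336.4 189.3] 84 plane [484.9 174.    8. ] cloud med [502.6 169.3  17.6] ext [24. 48. 15.]
dark px [335.  219.8] 226 plane [641.5 139.6   8. ] cloud med [643.3 139.3   9.4] ext [50. 53.  5.]
dark px [224.5 225.8] 110 plane [ 644.4 -154.4    8. ] cloud med [ 646.9 -145.1    9.2] ext [46. 58.  6.]
white px [335.6 223.8] 125 plane [660.3 137.5   8. ] cloud med [666.4 134.6   8.3] ext [63. 76.  7.]
white px [228.2 229.2] 97 plane [ 661.  -144.6    8. ] cloud med [ 666.4 -139.7    8.4] ext [54. 65.  7.]
high>75 px [219.3 199.3] 131 plane [ 645.9 -162.    91. ] cloud med [ 645.1 -162.3   91.2] ext [23. 26. 24.]
```

View pics/crop0.png

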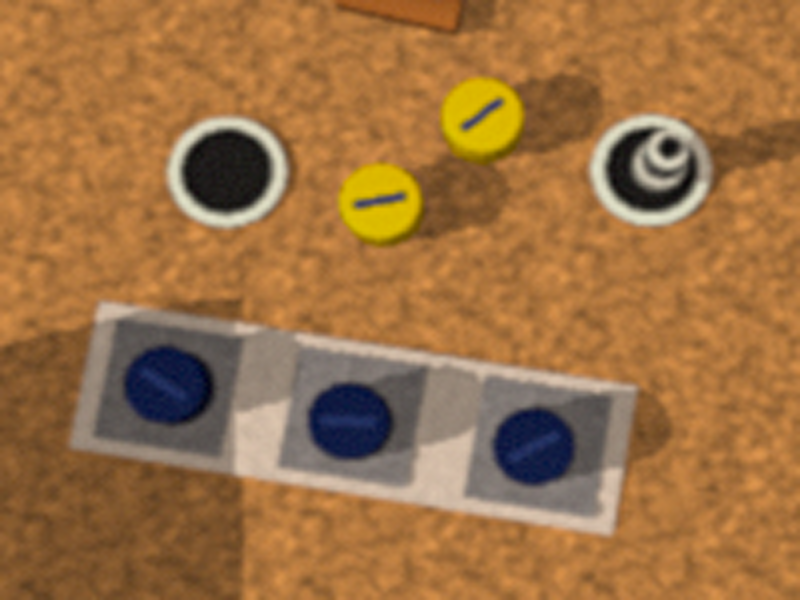

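Crop confirms: three navy cases on the strip (left, middle, right), two yellow look-alikes excluded, and the left pad free. The two views disagree by about 8 mm in x, because the visible side faces bias the masks. I'll refine with the wrist camera.

```bash
cat >> h.py <<'E'
from scipy.spatial.transform import Rotation as Ro
def down(ang):
    # tool z down, tool x at angle ang in the xy plane; wxyz
    x=np.array([np.cos(ang),np.sin(ang),0]);z=np.array([0,0,-1.]);y=np.cross(z,x)
    q=Ro.from_matrix(np.c_[x,y,z]).as_quat(); return q[[3,0,1,2]]
E
python3 - <<'E'
from rig import env, telemetry, cams
from h import *
s=np.arctan2(47.4,242.6); print("strip ang",s)
for nm,a in (("along+",np.pi/2-s),("along-",-np.pi/2-s),("perp+",-s),("perp-",np.pi-s)):
  for p in ([485,172,16],[455,50,16],[436,-71,16],[455,50,330],[642,139,160]):
    try:q=env.inverse_kinematics(p,down(a)); print(nm,p,None if q is None else np.round(q,2))
    except Exception as e: print(nm,p,e)
E
```

```text
strip ang 0.19295255512803977
along+ [485, 172, 16] [-0.09  0.62 -0.51  2.04  0.52  0.61  0.42]
along+ [455, 50, 16] [ 0.12  0.56 -0.48  2.18  0.52  0.51  0.62]
along+ [436, -71, 16] [ 0.43  0.55 -0.54  2.22  0.59  0.5   0.81]
along+ [455, 50, 330] [ 0.56  0.22 -0.97  1.72  0.19  1.3   0.94]
along+ [642, 139, 160] [ 0.16  0.67 -0.78  1.52  0.49  1.16  0.66]
along- [485, 172, 16] [-0.42  0.58 -0.02  2.05  0.02  0.51 -2.21]
along- [455, 50, 16] [-0.2   0.53 -0.01  2.19  0.02  0.42 -1.99]
along- [436, -71, 16] [ 0.01  0.52  0.06  2.24 -0.08  0.39 -1.62]
along- [455, 50, 330] [ 0.23  0.16 -0.52  1.73  0.09  1.27 -2.08]
along- [642, 139, 160] [-0.17  0.58 -0.19  1.53  0.12  1.05 -2.15]
perp+ [485, 172, 16] [-0.07  0.62 -0.54  2.04  0.54  0.62 -1.17]
perp+ [455, 50, 16] [ 0.01  0.54 -0.31  2.19  0.36  0.46 -0.78]
perp+ [436, -71, 16] [ 0.22  0.52 -0.24  2.23  0.3   0.42 -0.45]
perp+ [455, 50, 330] [ 0.3   0.17 -0.62  1.72  0.1   1.28 -0.53]
perp+ [642, 139, 160] [ 0.    0.61 -0.49  1.52  0.31  1.09 -0.75]
perp- [485, 172, 16] [ 0.32  0.93 -1.3   2.03  1.05  1.09  1.46]
perp- [455, 50, 16] [ 0.57  0.86 -1.3   2.17  1.05  1.    1.61]
perp- [436, -71, 16] [-0.23  0.56  0.41  2.24 -0.54  0.43 -2.71]
perp- [455, 50, 330] [ 0.75  0.32 -1.28  1.71  0.31  1.35  2.36]
perp- [642, 139, 160] [ 0.35  0.87 -1.29  1.51  0.84  1.4   1.96]
```

Run:
```python
from rig import env, telemetry, cams
from h import *
A=np.pi/2-0.193
p=telemetry.state()['ee_pos']
env.servo_line([p[0],p[1],330],v=200)
env.move_to([470,60,330],down(A)); env.wait(0.3)
c=cams.calibration("wrist"); p,d=cams.grab_frame("wrist")
np.savez("pics/w1.npz",p=p,d=d,**{k:np.array(v) for k,v in c.items()}); cv2.imwrite("pics/w1.png",p[:,:,::-1])
s=telemetry.state(); print(s['t'],s['ee_pos'],s['joint_positions'].round(2)); print(-Rt(c)[0].T@Rt(c)[1],c)
```

```text
3.9083 [470.02945899  59.87495392 329.96104892] [ 0.5   0.25 -0.93  1.68  0.21  1.31  0.91]
[392.01353237  76.08749597 508.73408125] {'fovy': 63.371336292133904, 'cx': 277.1634164665834, 'cy': 210.71721825653893, 'k1': -0.03197384473522408, 'rvec': array([-2.2280322 , -1.83263382, -0.29092951]), 'tvec': array([-150.48717131, -509.12051628,  369.35645819])}
```

View pics/w1.png

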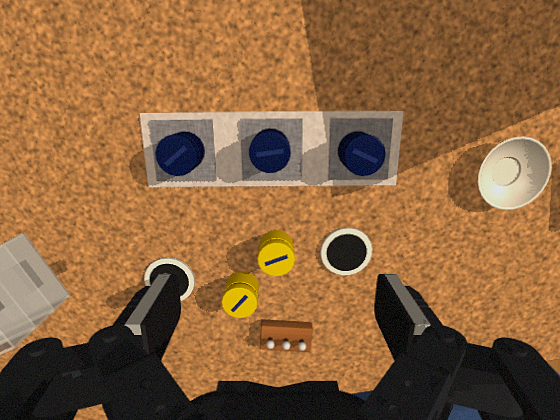

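The wrist view shows the cases at (180,153), (270,150) and (361,153), and the free pad at (347,251). The flashlight's pad at (169,280) is partly hidden by a finger. Now I'll measure from this view.

Run:
```python
from h import *
for n in ("w1","top0","scene0"):
    c=np.load(f"pics/{n}.npz");p,d=c['p'],c['d'];P=cloud(d,c);hsv=cv2.cvtColor(p,cv2.COLOR_RGB2HSV)
    roi=(P[...,0]>350)&(P[...,0]<720)&(abs(P[...,1])<250)
    navy=roi&(hsv[...,0]>105)&(hsv[...,0]<140)&(hsv[...,1]>110)
    k,l,s,ce=cv2.connectedComponentsWithStats(navy.astype(np.uint8))
    for i in range(1,k):
        if 200<s[i,4]<6000:
            m=l==i; z=P[...,2][m]; zt=np.percentile(z,97)
            t=m&(P[...,2]>57); q=P[t]
            # midpoints of extent, and min enclosing circle of top points put on plane 62
            v,u=np.nonzero(t); w=onplane(np.c_[u,v],c,62)[:,:2].astype(np.float32)
            (cc,r)=cv2.minEnclosingCircle(cv2.convexHull(w))
            print(n,ce[i].round(1),s[i,4],"ztop",round(zt,1),"circ",np.round(cc,1),round(r,1),"cloudmed",np.median(q,0).round(1))
    ring=roi&(P[...,2]<20)&(p.max(2)<50)
    k,l,s,ce=cv2.connectedComponentsWithStats(ring.astype(np.uint8))
    for i in range(1,k):
        if s[i,4]>150:
            v,u=np.nonzero(l==i); w=onplane(np.c_[u,v],c,8)[:,:2].astype(np.float32); cc,r=cv2.minEnclosingCircle(w)
            print(n,"dark",ce[i].round(1),np.round(cc,1),round(r,1))
    wh=roi&(hsv[...,1]<90)&(P[...,2]<22)&(P[...,0]<560)&(p.min(2)>60)
    k,l,s,ce=cv2.connectedComponentsWithStats(wh.astype(np.uint8)); 
    if n!="scene0":
        i=1+np.argmax(s[1:,4]); v,u=np.nonzero(l==i); w=onplane(np.c_[u,v],c,5)[:,:2].astype(np.float32); print(n,"strip",cv2.minAreaRect(w))
```

```text
w1 [269.4 150.7] 1397 ztop 62.0 circ [452.9  54.3] 27.5 cloudmed [452.5  54.1  60.2]
w1 [179.3 152.9] 1610 ztop 61.8 circ [433.6 -67.1] 27.3 cloudmed [433.1 -67.9  60.1]
w1 [361.5 153.1] 1543 ztop 62.0 circ [477.8 173.8] 30.3 cloudmed [480.5 175.3  60.2]
w1 dark [346.2 252.3] [643.  140.7] 32.0
w1 dark [171.5 275.2] [ 637.4 -155.9] 32.0
w1 strip ((458.2071228027344, 54.30714416503906), (378.37701416015625, 109.94326782226562), 79.3760757446289)
top0 [211.5 252.4] 327 ztop 66.7 circ [481.  172.4] 27.0 cloudmed [481.2 172.3  61.8]
top0 [257.1 262. ] 299 ztop 66.1 circ [453.1  50.1] 26.3 cloudmed [452.6  50.3  61.6]
top0 [303.1 268.7] 291 ztop 66.7 circ [432.9 -71.4] 25.6 cloudmed [432.3 -71.3  62.4]
top0 dark [226.2 195.2] [643.  138.9] 29.1
top0 strip ((458.05621337890625, 51.930450439453125), (379.9140930175781, 110.75553894042969), 79.27000427246094)
scene0 [252.9 176.2] 367 ztop 64.7 circ [440.3 -70.4] 28.9 cloudmed [440.9 -70.4  62.6]
scene0 [294.4 177.8] 378 ztop 64.6 circ [460.3  52.1] 28.1 cloudmed [461.6  51.6  62.4]
scene0 [337.1 180.6] 385 ztop 64.5 circ [486.  171.9] 29.0 cloudmed [488.5 173.3  62.4]
scene0 dark [335.  219.8] [642.1 139.5] 30.2
```

Wrist and top agree to about 4 mm, the strip measures 378 x 110 mm, and the case radius comes out near 27 to 28 mm. Each case is within 10 mm of its mat centre. Grasping the left one.

```bash
cat > g.py <<'E'
from rig import env, telemetry, cams
from h import *
A=np.pi/2-0.187
C={'L':[481,173.5],'M':[453.5,52.5],'R':[434,-69.5]}
def meas(n=12):
    F=[];M=[];E=[]
    for _ in range(n):
        s=telemetry.state();F.append(s['contact_force']);M.append(s['moment']);E.append(s['effort']);env.wait(0.03)
    return np.mean(F,0),np.std(F,0),np.mean(M,0),np.mean(E,0)
def snap(cam,name):
    c=cams.calibration(cam);p,d=cams.grab_frame(cam)
    np.savez(f"pics/{name}.npz",p=p,d=d,**{k:np.array(v) for k,v in c.items()});cv2.imwrite(f"pics/{name}.png",p[:,:,::-1])
def heft(k,zg=16,lift=60):
    x,y=C[k]
    env.move_to([x,y,130],down(A))
    print('down hit',env.servo_line([x,y,zg],v=100,threshold=15))
    f0=meas(5); env.clamp(); env.wait(.2); s=telemetry.state(); print('open',s['opening'],'ee',s['ee_pos'])
    env.servo_line([x,y,zg+lift],v=60); env.wait(.4)
    f1=meas(); s=telemetry.state()
    print('t',s['t'],'opening',s['opening'],'ee',s['ee_pos'])
    print('before',f0[0].round(2),'held',f1[0].round(2),'sd',f1[1].round(2),'M',f1[2].round(2),'eff',f1[3].round(2))
E
python3 - <<'E'
from g import *
heft('L'); snap('scene','s2'); snap('wrist','w2')
E
python3 -c "
import cv2;a=cv2.imread('pics/s2.png')[100:270,170:430];b=cv2.imread('pics/w2.png')
cv2.imwrite('pics/v2.png',cv2.resize(a,None,fx=3,fy=3))"
```

```text
down hit False
open 52.60014981038783 ee [481.41555486 174.04943835  17.00807083]
t 8.8667 opening 51.757460542688406 ee [480.98430911 173.46271887  75.98482207]
before [ 0.03 -0.06  0.28] held [-0.07 -0.01 -4.7 ] sd [0.49 0.5  0.45] M [ 0.01 -0.   -0.  ] eff [-1.000e-02 -6.239e+01 -1.047e+01 -2.040e+01  2.000e-02  0.000e+00
 -0.000e+00]
```

View pics/v2.png

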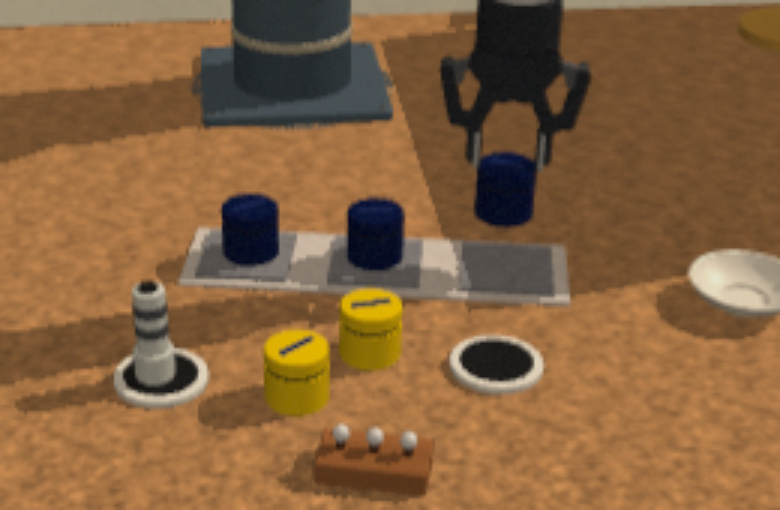

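View pics/w2.png

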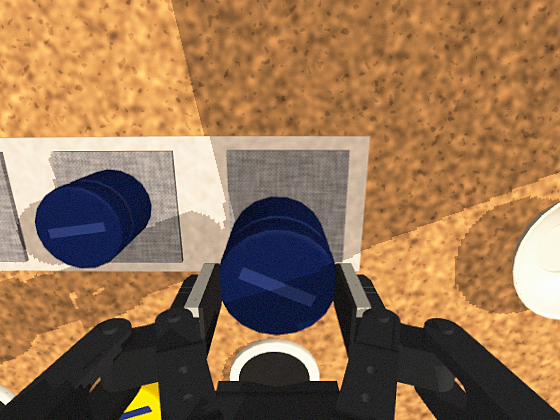

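The wrist view shows the case held upright, with its lid at about (278,275). I'll check that it's centred between the pads before setting it down.

```bash
cat >> g.py <<'E'
def tops(name,zmin,zp,zmax=400):
    c=np.load(f"pics/{name}.npz");p,d=c['p'],c['d'];P=cloud(d,c);hsv=cv2.cvtColor(p,cv2.COLOR_RGB2HSV)
    m=(hsv[...,0]>105)&(hsv[...,0]<140)&(hsv[...,1]>110)&(P[...,2]>zmin)&(P[...,2]<zmax)&(P[...,0]>350)&(P[...,0]<720)&(abs(P[...,1])<250)
    k,l,s,ce=cv2.connectedComponentsWithStats(m.astype(np.uint8))
    for i in range(1,k):
        if s[i,4]>120:
            q=P[l==i]; zt=np.percentile(q[:,2],90); v,u=np.nonzero(l==i)
            z=zt if zp is None else zp
            cc,r=cv2.minEnclosingCircle(onplane(np.c_[u,v],c,z)[:,:2].astype(np.float32))
            print(name,ce[i].round(0),s[i,4],'ztop',zt.round(1),'circ',np.round(cc,1),round(r,1))
E
python3 - <<'E'
from g import *
tops('w2',112,None); tops('w2',57,62,70); tops('s2',110,None);tops('s2',57,62,70)
E
```

```text
w2 [277. 278.] 10333 ztop 119.9 circ [478.8 175.4] 28.3
w2 [ 79. 226.] 5651 ztop 61.1 circ [452.2  56.6] 27.9
s2 [339. 156.] 170 ztop 123.0 circ [497.3 170.3] 34.5
s2 [253. 169.] 128 ztop 64.4 circ [440.2 -71.7] 28.1
s2 [295. 171.] 129 ztop 64.1 circ [462.  50.] 28.8
```

The case is centred to about 3 mm with no slip, and its weight is about 5.0 N. Setting it back and hefting the middle one.

```bash
cat >> g.py <<'E'
def putback(k,zg=16):
    x,y=C[k]
    env.servo_line([x,y,zg+8],v=60)
    print('touch',env.servo_line([x,y,zg],v=25,threshold=7),telemetry.state()['ee_pos'])
    env.wait(.2); env.release(); env.wait(.2)
    env.servo_line([x,y,130],v=120)
E
python3 - <<'E'
from g import *
putback('L'); heft('M'); snap('scene','s3'); snap('wrist','w3'); snap('top','t3')
tops('w3',112,None); tops('w3',57,62,70); tops('s3',57,62,70); tops('t3',57,62,70)
E
python3 -c "
import cv2;a=cv2.imread('pics/s3.png')[100:270,170:430]
cv2.imwrite('pics/v3.png',cv2.resize(a,None,fx=3,fy=3))"
```

```text
touch True [481.43786042 173.5767311   17.1589311 ]
down hit False
open 52.52940578324204 ee [453.71033483  52.50294936  16.85010559]
t 16.8583 opening 52.436693085460924 ee [453.51026959  52.49240548  76.01763266]
before [ 0.07 -0.25 -0.24] held [-0.24 -0.18 -1.12] sd [0.5  0.43 0.44] M [-0.    0.01 -0.01] eff [-1.000e-02 -5.400e+01 -8.560e+00 -1.811e+01  1.000e-02  0.000e+00
 -0.000e+00]
w3 [277. 278.] 10380 ztop 120.1 circ [451.1  54.6] 28.2
w3 [ 81. 238.] 5474 ztop 61.2 circ [432.3 -66.3] 27.9
w3 [472. 240.] 5422 ztop 61.3 circ [479.  172.3] 27.9
s3 [253. 169.] 129 ztop 64.3 circ [440.5 -70.1] 28.9
s3 [337. 174.] 137 ztop 64.7 circ [486.7 169.9] 28.7
t3 [304. 268.] 246 ztop 65.3 circ [433.4 -71.1] 25.5
```

View pics/v3.png

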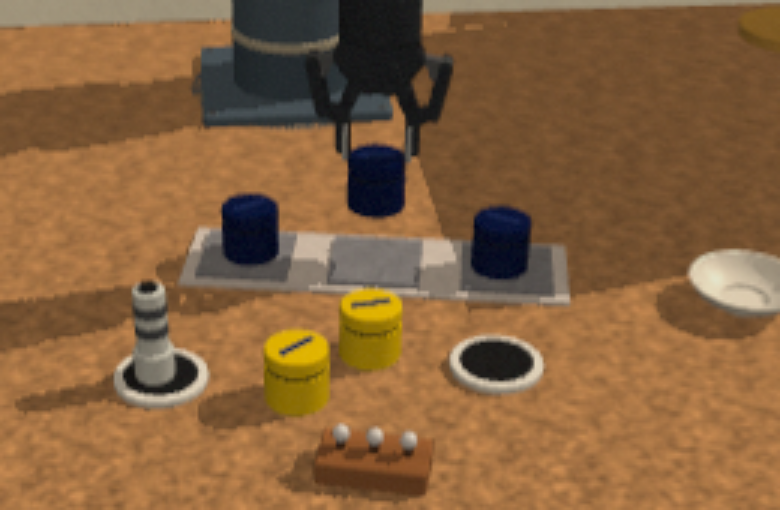

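Middle reads about 0.9 to 1.1 N and is lifted upright. The left case is back upright on its mat at (500,243) in the crop. Now the right one.

```bash
python3 - <<'E'
from g import *
putback('M'); heft('R'); snap('scene','s4'); snap('wrist','w4')
tops('w4',112,None); tops('w4',57,62,70); tops('s4',57,62,70)
E
python3 -c "
import cv2;a=cv2.imread('pics/s4.png')[100:270,170:430]
cv2.imwrite('pics/v4.png',cv2.resize(a,None,fx=3,fy=3))"
```

```text
touch True [453.92799276  52.45742441  16.99364853]
down hit False
open 52.57319988445076 ee [434.14261434 -69.66993998  16.76700631]
t 24.8833 opening 52.45237885655053 ee [433.98354684 -69.50169271  76.00493814]
before [0.11 0.25 0.32] held [ 0.2   0.07 -2.07] sd [0.43 0.51 0.52] M [-0.01  0.   -0.  ] eff [-1.000e-02 -5.229e+01 -8.220e+00 -1.786e+01  1.000e-02  0.000e+00
 -0.000e+00]
w4 [277. 278.] 10410 ztop 120.1 circ [431.2 -67.8] 28.2
w4 [474. 228.] 5591 ztop 61.3 circ [451.5  51.1] 28.0
s4 [295. 171.] 131 ztop 64.7 circ [462.1  52.8] 28.7
s4 [337. 174.] 136 ztop 64.4 circ [486.7 172.1] 28.3
```

View pics/v4.png

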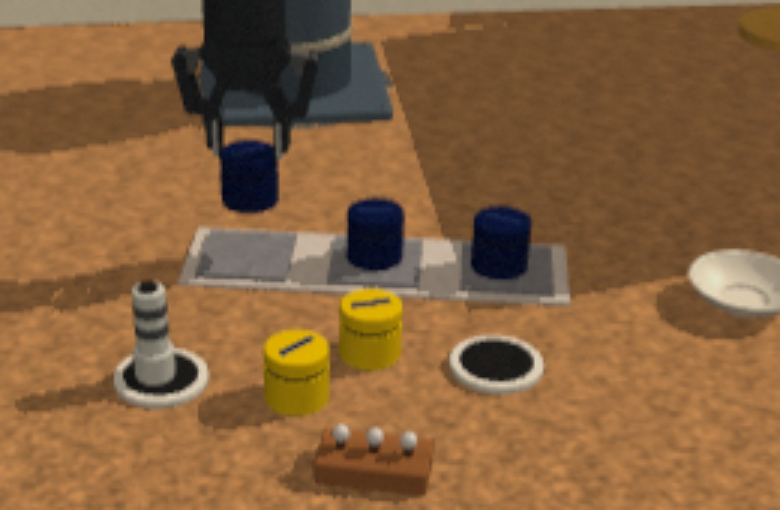

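Right is about 2.2 N, so left (about 5.0 N) is clearly heaviest. I'll put the right one back and carry the left one to the free pad at (642.5,139.5).

```bash
python3 - <<'E'
from g import *
putback('R'); heft('L')
x,y=C['L']; env.servo_line([x,y,145],v=100); 
env.servo_line([643.5,139,145],v=100); env.wait(.6)
f=meas(); s=telemetry.state(); print(s['t'],s['ee_pos'],s['opening'],f[0].round(2))
snap('scene','s5'); snap('wrist','w5'); snap('top','t5')
tops('w5',180,None); tops('w5',57,62,70); tops('s5',57,62,70); tops('t5',57,62,70);tops('t5',180,None); tops('s5',180,None)
E
python3 -c "
import cv2;a=cv2.imread('pics/s5.png')[60:270,150:450]
cv2.imwrite('pics/v5.png',cv2.resize(a,None,fx=2.6,fy=2.6))"
```

```text
touch True [434.38657716 -69.74030332  16.94590977]
down hit False
open 52.34970877151636 ee [481.17811996 173.49509153  16.91607693]
t 33.275 opening 52.15613214054987 ee [480.99959514 173.4983942   76.00578298]
before [ 0.46 -0.14  0.3 ] held [-0.24 -0.32 -4.97] sd [0.66 0.45 0.61] M [-0.01 -0.01 -0.  ] eff [-1.000e-02 -6.238e+01 -1.071e+01 -2.038e+01  2.000e-02  0.000e+00
 -0.000e+00]
36.925 [643.49583533 138.98647756 144.97772224] 52.22051565690341 [ 0.13 -0.18 -5.16]
w5 [277. 279.] 10373 ztop 188.9 circ [641.  140.6] 28.5
w5 [105.   3.] 268 ztop 60.8 circ [477.7  51.4] 15.3
s5 [253. 169.] 124 ztop 64.4 circ [440.3 -70.9] 28.3
s5 [295. 171.] 129 ztop 64.3 circ [460.2  51. ] 26.8
s5 [340. 161.] 225 ztop 191.4 circ [656.6 133.7] 33.3
```

View pics/v5.png

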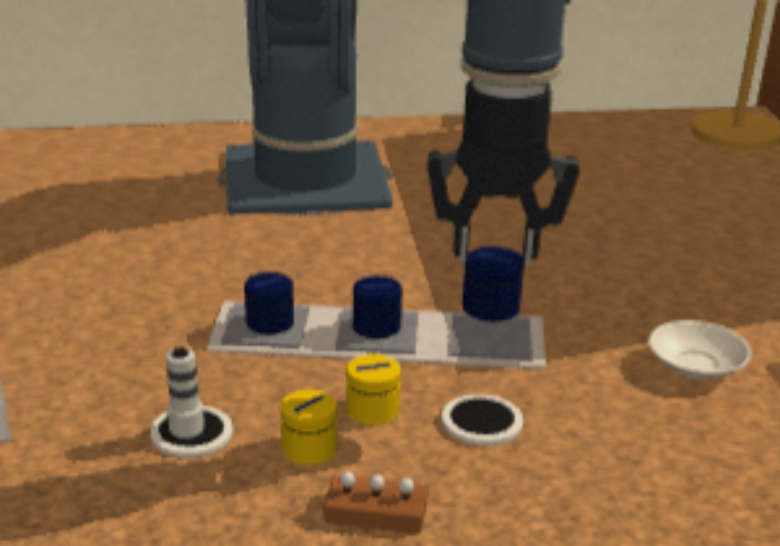

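View pics/w5.png

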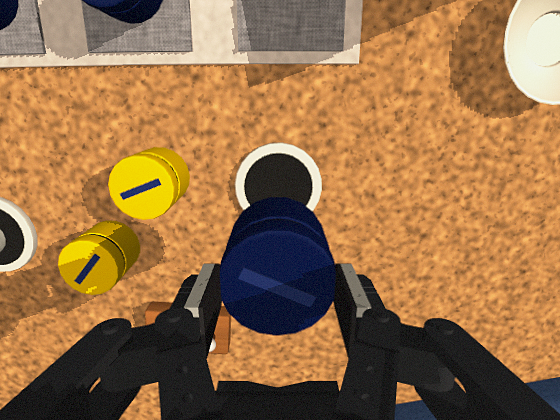

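View pics/t5.png

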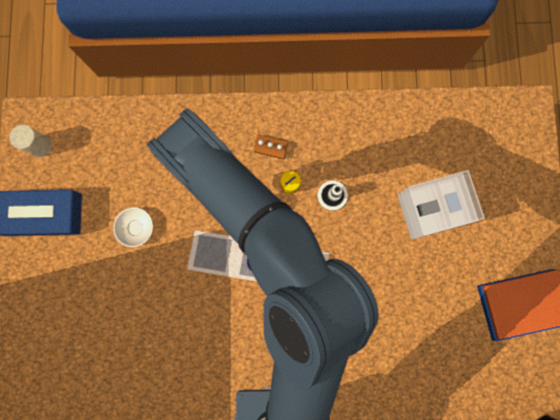

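The case is held upright at (641,140.6), with the pad centre at (643,139.5). Its top is at z 189 to 191, so the underside is about 128 mm above the pad. The other two stand on their mats, at (270,303) and (377,305) in the crop, and nothing else has moved. Handing in.

Run:
```python
from rig import telemetry,ticket
s=telemetry.state();print(s['t'],abs(s['joint_velocities']).max(),s['opening']); ticket.sign_off()
```

```text
37.075 0.002093516158917446 51.67757665329679
the job is handed in; nothing more can be done
```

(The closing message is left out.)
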